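Hang the porcelain pestle in its ring

ROBOT

A 7-joint arm with a two-finger parallel gripper is mounted at the origin on the work surface. World frame = base frame: x ahead of the robot, y to its left, z up, the work surface at z = 0. Lengths are in m, angles in rad, forces in N, time in s.
With the tool pointing down it reaches from about 0.425 to 1.025 m from the base axis. Payload 9.4 kg.
Tool frame: the origin (TCP) lies at the very end of the fingers, on their centre line; the grasp point (between the pads) lies 19 mm behind it (arm.grasp_offset is the distance from the TCP to the grasp point, in m); z points along the fingers, y is the line along which they close (so a half turn about z gives the same grasp; the last joint's range is limited). The gripper opens to 85 mm and grips with 20 to 120 N. Pads are 22 mm wide; open, the fingers measure 114 mm over their backs; the gripper's body (76 mm by 85 mm) begins 54 mm behind the grasp point. The pads swing forward as they close: fully open they stand 13 mm farther back than shut.
Start: joints at [1.081, 0.599, -0.003, 1.599, 0.002, 0.943, -0.08], TCP at [0.291, -0.664, 0.231] pointing down, gripper open.
Joint ranges: [-2.57, 2.57], [-0.35, 1.97], [-1.29, 1.29], [0.11, 2.56], [-1.05, 4.19], [0.11, 1.86], [-2.63, 2.63]. Speed limits (rad/s): [2.22, 2.22, 3.01, 3.01, 3.14, 3.14, 3.14].

INTERFACE

Orientations are given as a rotation vector (axis times angle).
In Python, from plant import arm gives the robot as it stands.
- The arm moves only by the tool arm_command, never from a script. Its argument "motion" is text: rows parted by semicolons, each of 4 numbers parted by spaces: the shift along the tool's x, y, z in m, then the turn about the tool's z in rad. A call has 1 to 5 rows; each row shifts and turns the commanded pose from where the row before left it, along the tool's axes as they then stand; what a row does not reach is not made up. A row lasts 1/10 s, in which the tool goes at most 50 mm and 8.59 degrees, less where a joint would pass 70% of its speed; a pose out of reach is approached as far as the arm can. A call with a gripper value outside its range is refused whole. "claw" is the closure, from 0 (fully open) to 1 (shut), set as the call begins (left out, the last holds). The fingers move at their own pace and stop on an object; "squeeze" is the grip in N (left out, the last holds). Time passes only in rows, so rows that do not move let the fingers close. It gives the time, the measured TCP pose, the force, the opening and the grip force at its end, in the units of the state.
- arm.get_obs(): the state, without advancing time (a new reading comes with each control period).
- arm.grab_frame(name): name is "side" or "top" or "wrist"; returns a dict with "image" (420x560x3 uint8, red, green, blue), "fovy" (degrees; the focal length in pixels is half the picture's height over the tangent of half this angle, whatever the lens; pixels are square), "cx", "cy" (the principal point, pixels), "D" ([k1, k2, p1, p2, k3] as OpenCV has them; the pictures are not rectified), "pose" (4x4, takes a point from camera to world coordinates). Camera axes: x right, y down, z forward; pixel columns grow to the right and rows downward; lengths in m; the calibration is good to about 2 mm. A picture is of the moment at which its call begins. There is no depth.
- arm.finish_job(): hands the job in; it is judged then, once.
The state is a dict: "time": time; "qpos": joint angles; "qd": joint speeds; "joint_torque": joint torques, N m; "tcp_pos": TCP position; "tcp_rot": TCP orientation; "wrist_force": force on the tool from outside, world axes, zero at the start; "moment": the same for the moment, N m; "opening": finger opening in m; "gripper_force": force on a finger pad.
Only numpy, scipy, OpenCV 4.12 (cv2) and the standard library are available. Lean on these libraries where they do the work, as an engineer would, in place of code of your own. Each camera call takes 0.05 s, during which the arm holds its last target. There are 200 camera calls.

TASK

The white porcelain pestle has drained: lift it straight out of the wooden block and hang it in the orange ring of the small stand, handle down through the ring, its head resting on top of the ring. Porcelain chips, so lower it in the grip until its head is on the ring or within about a centimetre of it before letting go. Leave the dark wooden pestle and the mallet standing in the block.

Things in the scene. Friction and masses are not known exactly. Their poses are not given: they have to be found in the camera images.
- pestle: White porcelain pestle, 145 mm, about 0.2 kg. Origin: lower end of the handle; z runs up to the head. Round handle 14 mm thick, z = 0 to 95 mm; then a flat shoulder and the head: cylinder 50 mm wide, z = 95 to 128 mm, domed top to 145 mm. Stands handle down, its end on the bench, in one of the wooden block's three holes (which one varies). Grip across the head at z = 125 mm.
- ring_top (a point): Centre of the orange ring's opening, level with its flat top, 120 mm above the bench; z up, x towards the stand's rod. Fixed ring: inner diameter 36 mm, outer 56 mm, 12 mm high, open below down to a 12 mm base plate. An orange arm no higher than the ring joins it to a rod 105 mm from the centre, whose top is 140 mm above the bench.
- wood_pestle: Bystander: dark brown wooden pestle, same shape and size as the white one, in another hole. Origin: lower end of its handle, z up. The block (fixed, pale wood, 80 x 250 mm, 60 mm high) has three 20 mm through holes in one row, 90 mm apart; each holds one of the three tools, its handle's end on the bench.
- mallet: Bystander: small mallet in another hole of the block, handle down: wooden handle 14 mm thick, black rubber head with a blue band lying across its top (34 mm diameter, 60 mm long), top 134 mm above the handle's end. Origin: lower end of its handle, z up.
Not all that is in view belongs to the job. What is meant by the part that bears ring_top is not green, and is the smaller of those in its own colour.

How it is judged:
By the outcome, as a careful person would: the job done as asked, in the order asked, and still so for the second after the job is handed in, with the robot touching nothing.
It also fails if it takes over 48 s, if anything falls off the work surface, if the arm or the gripper's body presses on something with over 40 N, if the wrist force passes 120 N, or if a joint passes its speed limit or range.

## Working session

There is one attempt and no reset: what is moved stays moved. The work goes in short steps, Python scripts to look and compute and a tool call to move; the robot and the scene stay as the last step left them, time stands still between calls to the robot, and variables do not carry over. Pictures are saved under pics/ and viewed, at most 10 in all, crops included, and the job is handed in when it is done.

Besides the shell and the picture viewer there is one more tool, called after "Call:" in YAML: its name, and indented under it one key for each argument. arm_command: Moves the arm, as the interface text tells. Its arguments: {"type":"object","properties":{"motion":{"type":"string"},"claw":{"type":"number"},"squeeze":{"type":"number"}},"required":["motion"]}

```bash
mkdir -p pics
cat > h.py <<'E'
import numpy as np, cv2
from plant import arm
def grab(n,tag):
    f=arm.grab_frame(n); cv2.imwrite(f'pics/{tag}.png',cv2.cvtColor(f['image'],cv2.COLOR_RGB2BGR))
    np.savez(f'pics/{tag}.npz',**{k:np.array(v) for k,v in f.items()}); return f
def load(tag): return dict(np.load(f'pics/{tag}.npz'))
def K(f):
    h=f['image'].shape[0]; fl=h/2/np.tan(np.radians(float(f['fovy']))/2)
    return np.array([[fl,0,float(f['cx'])],[0,fl,float(f['cy'])],[0,0,1]])
def ray(f,px):
    n=cv2.undistortPoints(np.array(px,float).reshape(-1,1,2),K(f),np.array(f['D'],float),None).reshape(-1,2)
    T=np.array(f['pose']); d=np.c_[n,np.ones(len(n))]@T[:3,:3].T
    return T[:3,3],d
def onz(f,px,z):
    o,d=ray(f,px); return o+d*((z-o[2])/d[:,2])[:,None]
def proj(f,P):
    T=np.array(f['pose']); Rc=T[:3,:3].T; t=-Rc@T[:3,3]
    return cv2.projectPoints(np.array(P,float).reshape(-1,1,3),cv2.Rodrigues(Rc)[0],t,K(f),np.array(f['D'],float))[0].reshape(-1,2)
E
python3 - <<'E'
from h import *
a=grab('side','side0');b=grab('top','top0')
for f in(a,b): print(np.round(f['pose'],3).tolist(),f['fovy'],f['D'])
print(arm.get_obs())
E
```

```text
[[-0.993, -0.044, 0.108, 0.257], [-0.115, 0.52, -0.847, 0.894], [-0.019, -0.853, -0.521, 0.678], [0.0, 0.0, 0.0, 1.0]] 44.84617173197225 [-0.06637939  0.          0.          0.          0.        ]
[[0.008, -0.987, 0.159, 0.244], [-1.0, -0.012, -0.024, -0.056], [0.026, -0.158, -0.987, 0.973], [0.0, 0.0, 0.0, 1.0]] 53.37579376984225 [0.03872564 0.         0.         0.         0.        ]
{'time': 0.1, 'qpos': array([ 1.08129032,  0.60006866, -0.0025415 ,  1.60004083,  0.00178621,
        0.94289988, -0.07977674]), 'qd': array([ 0.00063736, -0.00222128,  0.0014025 , -0.00295454,  0.00139545,
        0.00144354, -0.00028783]), 'joint_torque': array([ 6.45113221e-03, -7.77988243e+01,  1.56926762e+00, -2.58618253e+01,
        1.24280259e-02,  5.54347163e-03, -3.08239305e-05]), 'tcp_pos': array([ 0.29067996, -0.66372085,  0.23048956]), 'tcp_rot': array([-3.07356158e+00, -6.43673030e-01,  6.40334085e-04]), 'wrist_force': array([-1.21751386, -0.01166526,  0.19357065]), 'moment': array([0.02107175, 0.01793604, 0.04265713]), 'gripper_force': 0.0, 'opening': 0.08538081175839402}
```

View pics/side0.png

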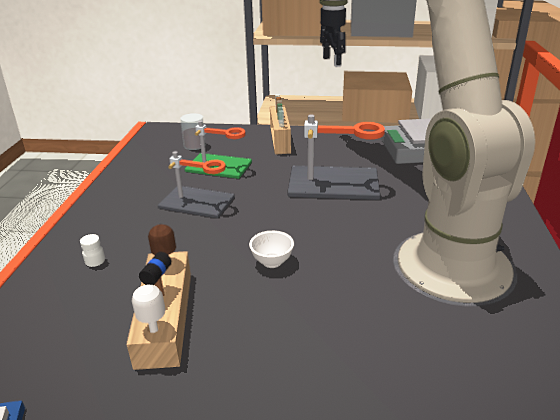

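View pics/top0.png

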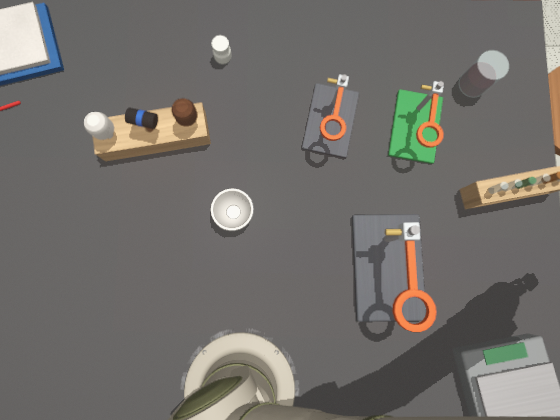

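Side view: the white pestle's head is at (149,303) and the mallet at (155,268), with the wooden pestle at (161,240). Top view: they are at (98,124), (141,118) and (184,111).

- **Could be taken for the pestle:** salt shaker, top (222,50); bowl, top (233,211). The choice is the white head in the block at top (98,124).
- **Could be taken for the ring:** small dark stand, top (333,127); green stand, top (430,134); big dark stand, top (415,310). The choice is the small dark one at (333,127): not green, and the smaller of the two dark ones.

```bash
cat >> h.py <<'E'
def orange(f):
    h=cv2.cvtColor(f['image'],cv2.COLOR_RGB2HSV); return cv2.inRange(h,(4,150,110),(16,255,255))
def white(f):
    h=cv2.cvtColor(f['image'],cv2.COLOR_RGB2HSV); return cv2.inRange(h,(0,0,120),(180,45,255))
def hole(f,near,r=30):
    c,hi=cv2.findContours(orange(f),cv2.RETR_CCOMP,cv2.CHAIN_APPROX_NONE)
    b=[k for k,q in zip(c,hi[0]) if q[3]>=0 and len(k)>10 and np.hypot(*(k[:,0].mean(0)-near))<r]
    return max(b,key=cv2.contourArea)[:,0].astype(float)
def circ(p):
    A=np.c_[2*p[:,:2],np.ones(len(p))]; s=np.linalg.lstsq(A,(p[:,:2]**2).sum(1),rcond=None)[0]
    return s[:2],np.sqrt(s[2]+s[0]**2+s[1]**2)
def tri(fs,ps):
    A=np.zeros((3,3));b=np.zeros(3)
    for f,p in zip(fs,ps):
        o,d=ray(f,[p]);d=d[0]/np.linalg.norm(d[0]);M=np.eye(3)-np.outer(d,d);A+=M;b+=M@o
    return np.linalg.solve(A,b)
def blob(m,near,r=25):
    n,l,s,c=cv2.connectedComponentsWithStats(m)
    k=[i for i in range(1,n) if np.hypot(*(c[i]-near))<r and s[i,4]>30]
    i=max(k,key=lambda i:s[i,4]); return l==i,s[i],c[i]
E
python3 - <<'E'
from h import *
a,b=load('side0'),load('top0')
for f,n in((a,(214,166)),(b,(333,127))):
    h=hole(f,n);print('ring',h.mean(0),circ(onz(f,h,.12)))
print('ringtri',tri([a,b],[hole(a,(214,166)).mean(0),hole(b,(333,127)).mean(0)]))
print('rod',onz(b,[(343,80)],.14))
m,s,c=blob(white(a),(149,303));print(s,c); m2,s2,c2=blob(white(b),(98,124));print(s2,c2)
print('head',tri([a,b],[c,c2]))
print('onz',onz(b,[c2],.125),onz(a,[c],.12))
print('mallet',onz(b,[(141,118)],.12),'wood',onz(b,[(184,111)],.13))
# block axis: bench corners in top view at z=.06
print('block',onz(b,[(92,135),(206,105),(208,126),(97,152)],.06).round(3).tolist())
i=b['image'];c1=cv2.resize(i[80:170,60:220],(640,360),interpolation=2);c3=cv2.resize(i[60:180,290:450],(320,240),interpolation=2)
o=np.zeros((600,640,3),np.uint8);o[:360]=c1;o[360:,:320]=c3;o[360:,320:]=cv2.resize(a['image'][255:375,110:270],(320,240),interpolation=2)
cv2.imwrite('pics/crop.png',o[...,::-1])
E
```

```text
ring [213.76190476 166.42857143] (array([ 0.55825342, -0.18214952]), np.float64(0.010423983232905136))
ring [332.70212766 127.29787234] (array([ 0.55840205, -0.19131784]), np.float64(0.01831287439437822))
ringtri [ 0.56075001 -0.19236424  0.11461705]
rod [[ 0.65599285 -0.21128757  0.14      ]]
[ 131  284   34   49 1107] [148.28906956 305.06142728]
[ 83 111  31  28 642] [ 98.24922118 124.94392523]
head [0.55555203 0.30434258 0.11401287]
onz [[0.55175219 0.29977315 0.125     ]] [[0.55218777 0.31065564 0.12      ]]
mallet [[0.57095881 0.21483468 0.12      ]] wood [[0.58456421 0.12353973 0.13      ]]
block [[0.552, 0.339, 0.06], [0.628, 0.089, 0.06], [0.578, 0.083, 0.06], [0.513, 0.325, 0.06]]
```

View pics/crop.png

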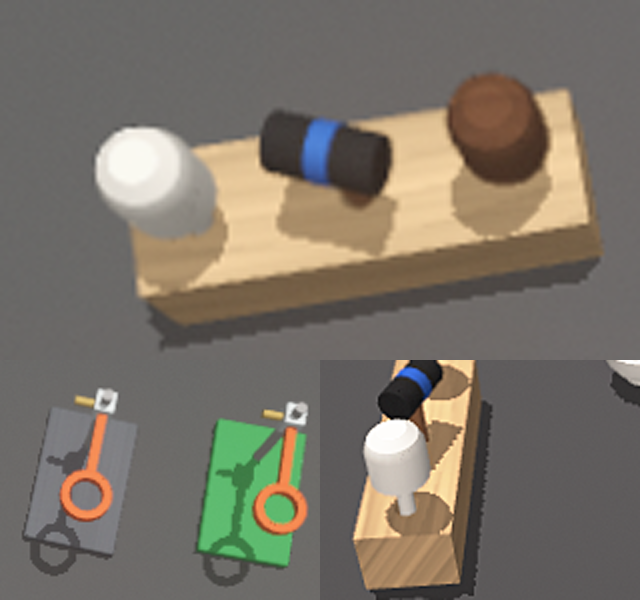

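The crop confirms the choice: the white pestle is in the block's end hole, and the small dark stand sits beside the green one. I'll raise the arm and turn it so it closes across the row.

Call:
arm_command:
  motion: "0 0 -0.03 -0.147;0 0 -0.03 -0.147;0 0 -0.03 -0.147;0 0 -0.03 -0.147;0 0 0 -0.147"
  claw: 0
  squeeze: 40

```text
time: 0.6
tcp_pos: [0.2916, -0.6654, 0.3559]
tcp_rot: [2.628, 1.71, -0.001]
wrist_force: [0.4, -1.0, -0.3]
opening: 0.0853
gripper_force: 0.0
```

Call:
arm_command:
  motion: "0 0 0 -0.147;0 0 0 -0.147;0 0 0 -0.147;0 0 0 -0.147;0 0 0 0"

```text
time: 1.1
tcp_pos: [0.2905, -0.664, 0.3507]
tcp_rot: [-2.028, -2.398, -0.001]
wrist_force: [-0.9, -0.4, -0.0]
opening: 0.0853
gripper_force: 0.0
```

```bash
cat >> h.py <<'E'
from scipy.spatial.transform import Rotation as Ro
def to(p,yang=None,rot=None,pos=None):
    s=arm.get_obs();R=Ro.from_rotvec(s['tcp_rot']).as_matrix()
    ya=np.degrees(np.arctan2(R[1,1],R[0,1]))
    print('t',round(s['time'],2),'tcp',s['tcp_pos'].round(4),'yang',ya.round(2),'tilt',R[:,2].round(3),'open',round(s['opening'],4),'gf',round(s['gripper_force'],1),'wf',s['wrist_force'].round(1))
    print('shift tool',(R.T@(np.array(p)-s['tcp_pos'])).round(4))
    if yang is not None: print('turn',np.radians(-((yang-ya+90)%180-90)).round(3))
E
python3 - <<'E'
from h import *
to((.6,-.3,.35),9.5);to((.555,.304,.35))
E
```

```text
t 1.1 tcp [ 0.2905 -0.664   0.3507] yang 9.56 tilt [-0.     0.001 -1.   ] open 0.0853 gf 0.0 wf [-0.9 -0.4 -0. ]
shift tool [0.3076 0.3657 0.001 ]
turn 0.001
t 1.1 tcp [ 0.2905 -0.664   0.3507] yang 9.56 tilt [-0.     0.001 -1.   ] open 0.0853 gf 0.0 wf [-0.9 -0.4 -0. ]
shift tool [0.9107 0.4217 0.0016]
```

Call:
arm_command:
  motion: "0.03 0.036 0 0;0.03 0.036 0 0;0.03 0.036 0 0;0.03 0.036 0 0;0.03 0.036 0 0"

```text
time: 1.6
tcp_pos: [0.4446, -0.485, 0.3512]
tcp_rot: [-2.037, -2.392, -0.0]
wrist_force: [0.2, 0.3, 0.1]
opening: 0.0856
gripper_force: 0.0
```

Call:
arm_command:
  motion: "0.03 0.036 0 0;0.03 0.036 0 0;0.03 0.036 0 0;0.03 0.036 0 0;0.03 0.036 0 0"

```text
time: 2.1
tcp_pos: [0.5975, -0.3075, 0.3512]
tcp_rot: [-2.037, -2.391, 0.0]
wrist_force: [-0.1, -1.5, -0.8]
opening: 0.0859
gripper_force: 0.0
```

Call:
arm_command:
  motion: "0.045 0.005 0 0;0.045 0.005 0 0;0.045 0.005 0 0;0.045 0.005 0 0;0.045 0.005 0 0"

```text
time: 2.6
tcp_pos: [0.5839, -0.0812, 0.3512]
tcp_rot: [-2.037, -2.392, 0.0]
wrist_force: [1.3, 0.4, 0.0]
opening: 0.0853
gripper_force: 0.0
```

Call:
arm_command:
  motion: "0.045 0.005 0 0;0.045 0.005 0 0;0.045 0.005 0 0;0.045 0.005 0 0;0.045 0.005 0 0"

```text
time: 3.1
tcp_pos: [0.5716, 0.1447, 0.3512]
tcp_rot: [-2.037, -2.392, 0.0]
wrist_force: [0.9, -0.1, -0.2]
opening: 0.0855
gripper_force: 0.0
```

Call:
arm_command:
  motion: "0.04 0.005 0 0;0.04 0.005 0 0;0.02 0 0 0;0 0 0 0;0 0 0 0"

```text
time: 3.6
tcp_pos: [0.5654, 0.2432, 0.3509]
tcp_rot: [2.033, 2.395, -0.001]
wrist_force: [-0.1, -1.0, -0.4]
opening: 0.0858
gripper_force: 0.0
```

Run:
```python
from h import *
to((.555,.304,.25),9.5)
w=grab('wrist','w1');grab('top','t1')
print(np.round(w['pose'],3).tolist(),w['fovy'],w['D'])
print(proj(w,[(.555,.304,.145),(.571,.215,.13)]))
```

```text
t 3.6 tcp [0.5654 0.2432 0.3509] yang 9.33 tilt [-0.001 -0.001 -1.   ] open 0.0858 gf 0.0 wf [-0.1 -1.  -0.4]
shift tool [ 0.0618 -0.0003  0.1009]
turn -0.003
[[0.987, 0.155, 0.047, 0.553], [0.162, -0.943, -0.29, 0.318], [-0.0, 0.294, -0.956, 0.493], [0.0, 0.0, 0.0, 1.0]] 71.36258916615068 [-0.02675359  0.          0.          0.          0.        ]
[[278.72918446 133.72446334]
 [279.79790766 205.49245692]]
```

View pics/w1.png

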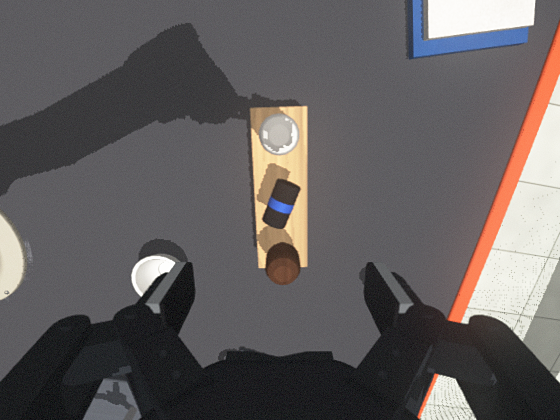

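The wrist view shows the white head at (280,134), with the mallet at (282,204) and the wooden pestle at (283,263). This agrees with my estimate, so I'll refine the head's centre from here.

Run:
```python
from h import *
w=load('w1');g=cv2.cvtColor(w['image'],cv2.COLOR_RGB2HSV)
m=cv2.inRange(g,(0,0,60),(180,50,255)); m[:105]=0;m[165:]=0;m[:,:252]=0;m[:,306:]=0
m=cv2.morphologyEx(m,cv2.MORPH_OPEN,np.ones((3,3)))
b,s,c=blob(m,(280,134));k=cv2.findContours(b.astype(np.uint8),cv2.RETR_EXTERNAL,2)[0]
h=cv2.convexHull(max(k,key=len))[:,0].astype(float);print(s,c,circ(onz(w,h,.128)))
P=circ(onz(w,h,.128))[0]; to((P[0],P[1],.102),9.5)
```

```text
[ 259  114   40   41 1301] [278.66871637 133.89085319] (array([0.55510412, 0.30264497]), np.float64(0.024118829807473416))
t 3.7 tcp [0.5659 0.2418 0.351 ] yang 9.26 tilt [-0.    -0.001 -1.   ] open 0.0852 gf 0.0 wf [ 0.1 -0.4 -0.3]
shift tool [ 0.062  -0.0008  0.249 ]
turn -0.004
```

Call:
arm_command:
  motion: "0.031 0 0 0;0.031 0 0 0;0 0 0.04 0;0 0 0.04 0;0 0 0.04 0"

```text
time: 4.2
tcp_pos: [0.5561, 0.3029, 0.2303]
tcp_rot: [2.034, 2.393, 0.001]
wrist_force: [0.8, 0.0, -0.2]
opening: 0.0852
gripper_force: 0.0
```

Run:
```python
from h import *
to((.5553,.303,.102),9.5)
```

```text
t 4.2 tcp [0.5561 0.3029 0.2303] yang 9.26 tilt [ 0.001 -0.    -1.   ] open 0.0852 gf 0.0 wf [ 0.8  0.  -0.2]
shift tool [ 0.0003 -0.0009  0.1283]
turn -0.004
```

Call:
arm_command:
  motion: "0 -0.001 0.03 0;0 0 0.03 0;0 0 0.03 0;0 0 0.02 0;0 0 0.018 0"

```text
time: 4.7
tcp_pos: [0.5549, 0.3023, 0.1019]
tcp_rot: [2.035, 2.393, -0.002]
wrist_force: [0.2, 0.4, -0.2]
opening: 0.0855
gripper_force: 0.0
```

Call:
arm_command:
  motion: "0 0 0 0;0 0 0 0;0 0 0 0;0 0 0 0;0 0 0 0"
  claw: 0.35

```text
time: 5.2
tcp_pos: [0.5547, 0.3044, 0.1041]
tcp_rot: [2.031, 2.396, 0.002]
wrist_force: [-0.9, 0.8, -0.3]
opening: 0.0556
gripper_force: 0.0
```

Run:
```python
from h import *
to((.5553,.303,.102),9.5)
grab('wrist','w2')
```

```text
t 5.2 tcp [0.5547 0.3044 0.1041] yang 9.44 tilt [ 0.001  0.001 -1.   ] open 0.0556 gf 0.0 wf [-0.9  0.8 -0.3]
shift tool [-0.0015  0.0003  0.0021]
turn -0.001
```

View pics/w2.png

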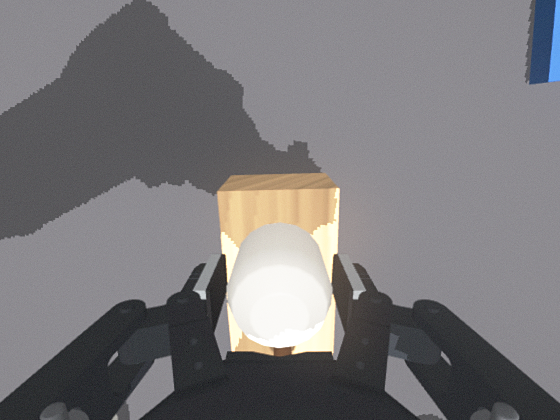

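The white head at (280,285) sits between the pads, which are at about x 225 and 335. Closing the fingers.

Call:
arm_command:
  motion: "0 0 0 0;0 0 0 0;0 0 0 0;0 0 0 0;0 0 0 0"
  claw: 0.6
  squeeze: 45

```text
time: 5.75
tcp_pos: [0.5546, 0.3048, 0.1042]
tcp_rot: [2.03, 2.397, 0.002]
wrist_force: [-0.7, -1.0, 6.2]
opening: 0.0487
gripper_force: 45.6
```

Call:
arm_command:
  motion: "0 0 -0.004 0;0 0 -0.006 0;0 0 -0.01 0;0 0 -0.015 0;0 0 -0.015 0"

```text
time: 6.25
tcp_pos: [0.5543, 0.3044, 0.1547]
tcp_rot: [-2.031, -2.397, -0.0]
wrist_force: [0.0, -1.2, -3.2]
opening: 0.0487
gripper_force: 46.8
```

Call:
arm_command:
  motion: "0 0 -0.03 0;0 0 -0.03 0;0 0 -0.03 0;0 0 -0.03 0;0 0 -0.03 0"

```text
time: 6.75
tcp_pos: [0.554, 0.3042, 0.3059]
tcp_rot: [2.03, 2.397, 0.001]
wrist_force: [0.0, 0.5, -2.2]
opening: 0.0488
gripper_force: 47.1
```

Call:
arm_command:
  motion: "0 0 -0.02 0;0 0 0 0;0 0 0 0"

```text
time: 7.05
tcp_pos: [0.5541, 0.304, 0.3236]
tcp_rot: [2.031, 2.396, 0.001]
wrist_force: [-0.2, -0.9, -3.8]
opening: 0.0486
gripper_force: 47.2
```

Run:
```python
from h import *
to((.5584,-.1913,.32),9.5)
a=grab('side','s3')
m,s,c=blob(white(a),tuple(proj(a,[(.554,.304,.34)])[0]),40);print(proj(a,[(.554,.304,.344),(.554,.304,.32),(.554,.304,.22)]),s,c)
i=a['image'];cv2.imwrite('pics/s3c.png',cv2.resize(i[100:380,60:340],(560,560))[...,::-1])
```

```text
t 7.05 tcp [0.5541 0.304  0.3236] yang 9.45 tilt [ 0.001  0.    -1.   ] open 0.0486 gf 47.2 wf [-0.2 -0.9 -3.8]
shift tool [-0.4893 -0.0771  0.0036]
turn -0.001
[[123.52317941 181.21649438]
 [126.5312203  196.060504  ]
 [138.19358952 252.77662139]] [ 105  163   40   92 1866] [126.14737406 196.52411576]
```

View pics/s3c.png

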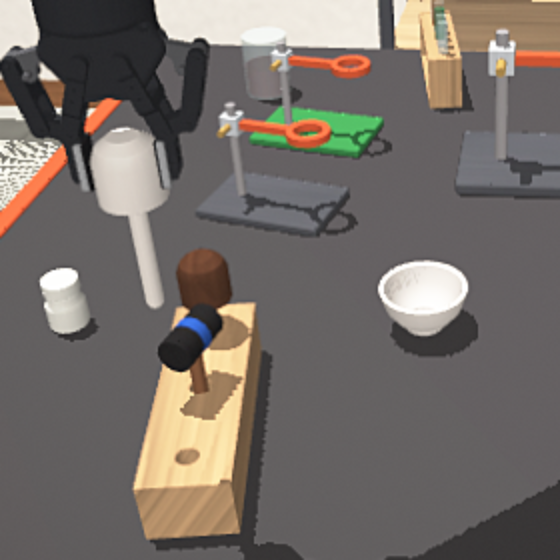

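The pestle at crop (130,170) is clear of the block and nearly vertical, and the other two tools are still standing. I'll carry it to the small stand.

Call:
arm_command:
  motion: "-0.02 -0.003 0 0;-0.035 -0.0055 0 0;-0.035 -0.0055 0 0;-0.035 -0.0055 0 0;-0.035 -0.0055 0 0"

```text
time: 7.6
tcp_pos: [0.5551, 0.1407, 0.3216]
tcp_rot: [-2.029, -2.396, 0.004]
wrist_force: [1.0, -0.9, -2.5]
opening: 0.0483
gripper_force: 47.1
```

Call:
arm_command:
  motion: "-0.035 -0.0055 0 0;-0.035 -0.0055 0 0;-0.035 -0.0055 0 0;-0.035 -0.0055 0 0;-0.035 -0.0055 0 0"

```text
time: 8.1
tcp_pos: [0.5567, -0.0363, 0.3218]
tcp_rot: [-2.029, -2.396, 0.002]
wrist_force: [0.7, 0.7, -1.7]
opening: 0.0483
gripper_force: 47.1
```

Call:
arm_command:
  motion: "-0.035 -0.0055 0 0;-0.035 -0.0055 0 0;-0.035 -0.0055 0 0;-0.03 -0.005 0 0;-0.02 -0.003 0 0"

```text
time: 8.6
tcp_pos: [0.5577, -0.1945, 0.3214]
tcp_rot: [-2.032, -2.393, 0.003]
wrist_force: [0.4, 0.2, -1.9]
opening: 0.0491
gripper_force: 47.1
```

Call:
arm_command:
  motion: "0 0 0 0;0 0 0 0;0 0 0 0"

```text
time: 8.9
tcp_pos: [0.5587, -0.1903, 0.3226]
tcp_rot: [-2.028, -2.397, -0.0]
wrist_force: [0.5, 0.4, -2.1]
opening: 0.0486
gripper_force: 47.1
```

Run:
```python
from h import *
to((.5584,-.1913,.32),9.5)
a=grab('side','s4');b=grab('top','t4')
i=a['image'];j=b['image']
o=np.hstack([cv2.resize(i[40:240,140:280],(392,560)),cv2.resize(j[50:250,250:390],(392,560))])
cv2.imwrite('pics/s4c.png',o[...,::-1])
```

```text
t 8.9 tcp [ 0.5587 -0.1903  0.3226] yang 9.55 tilt [-0.001  0.001 -1.   ] open 0.0486 gf 47.1 wf [ 0.5  0.4 -2.1]
shift tool [-0.0009 -0.0005  0.0026]
turn 0.001
```

View pics/s4c.png

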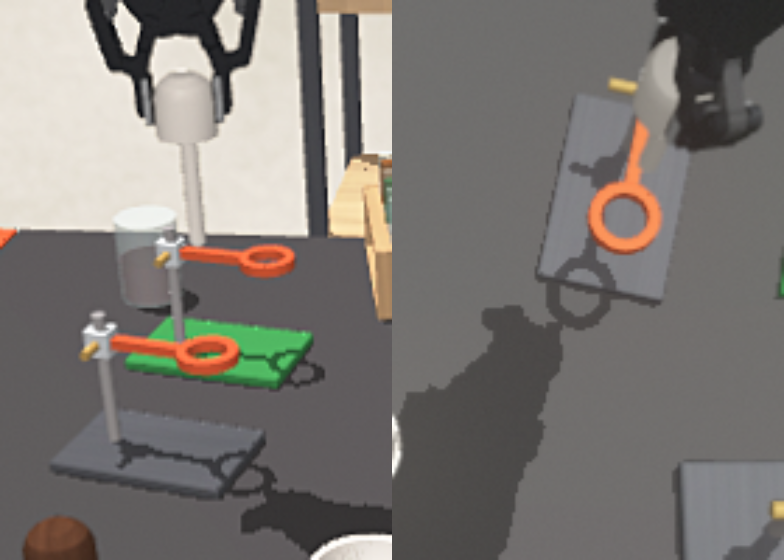

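The handle end is at side crop (197,243), full (210,127), and top crop (650,170), full (342,111). The ring lies below it at side crop (207,354). I'll triangulate the end.

Run:
```python
from h import *
a,b=load('s4'),load('t4')
E=tri([a,b],[(210.4,126.8),(342.1,110.7)]);print(E,onz(a,[(210.4,126.8)],.219))
print(proj(a,[(.5587,-.1903,.219)]),proj(b,[(.5587,-.1903,.219)]))
```

```text
[ 0.55824876 -0.19427609  0.21745126] [[ 0.55997086 -0.19238654  0.219     ]]
[[210.72023927 127.15724996]] [[340.09117423 108.85199049]]
```

Call:
arm_command:
  motion: "-0.001 0 0.03 0;0 0 0.03 0;0 0 0.03 0;0 0 0.02 0;0 0 0.01 0"

```text
time: 9.5
tcp_pos: [0.5584, -0.1916, 0.2015]
tcp_rot: [-2.028, -2.397, 0.001]
wrist_force: [-0.9, 0.1, -1.9]
opening: 0.0483
gripper_force: 47.1
```

Run:
```python
from h import *
to((.5584,-.1913,.13),9.5)
a=grab('side','s5');b=grab('top','t5')
i=a['image'];j=b['image']
o=np.hstack([cv2.resize(i[80:240,140:260],(420,560)),cv2.resize(j[50:210,270:390],(380,560))])
cv2.imwrite('pics/s5c.png',o[...,::-1])
```

```text
t 9.5 tcp [ 0.5584 -0.1916  0.2015] yang 9.53 tilt [-0.002  0.001 -1.   ] open 0.0483 gf 47.1 wf [-0.9  0.1 -1.9]
shift tool [0.0002 0.0002 0.0715]
turn 0.001
```

View pics/s5c.png

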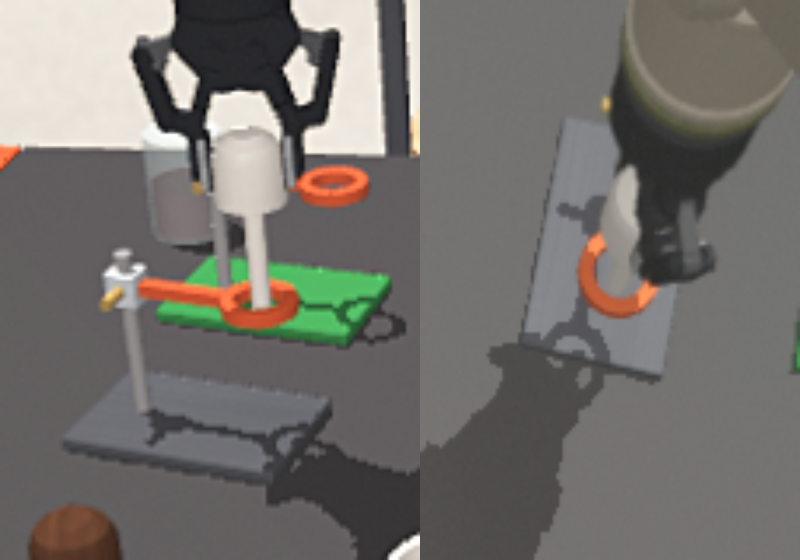

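The handle end has entered the ring at side crop (262,305) and is near its centre. I'll keep lowering gently.

Call:
arm_command:
  motion: "0 0 0.02 0;0 0 0.02 0;0 0 0.015 0;0 0 0.008 0;0 0 0.003 0"

```text
time: 10.1
tcp_pos: [0.5595, -0.1925, 0.1376]
tcp_rot: [2.03, 2.397, 0.0]
wrist_force: [-0.1, -0.0, -1.5]
opening: 0.0482
gripper_force: 47.1
```

Call:
arm_command:
  motion: "0 0 0.002 0;0 0 0 0;0 0 0 0"

```text
time: 10.4
tcp_pos: [0.5594, -0.1927, 0.1359]
tcp_rot: [2.03, 2.396, 0.001]
wrist_force: [-0.6, 0.1, -1.6]
opening: 0.0485
gripper_force: 47.1
```

Run:
```python
from h import *
to((.5584,-.1913,.129),9.5)
```

```text
t 10.4 tcp [ 0.5594 -0.1927  0.1359] yang 9.45 tilt [ 0.001 -0.    -1.   ] open 0.0485 gf 47.1 wf [-0.6  0.1 -1.6]
shift tool [ 0.0016 -0.0008  0.0069]
turn -0.001
```

Call:
arm_command:
  motion: "0.001 0 0.002 0;0 0 0.002 0;0 0 0 0"

```text
time: 10.7
tcp_pos: [0.5587, -0.1916, 0.1311]
tcp_rot: [-2.031, -2.397, 0.0]
wrist_force: [0.2, -0.4, -1.3]
opening: 0.0485
gripper_force: 47.1
```

Call:
arm_command:
  motion: "0 0 0.001 0;0 0 0.001 0;0 0 0 0"

```text
time: 11.0
tcp_pos: [0.5589, -0.1917, 0.1293]
tcp_rot: [-2.031, -2.397, 0.0]
wrist_force: [-0.1, -0.1, -1.6]
opening: 0.0484
gripper_force: 47.2
```

Call:
arm_command:
  motion: "0 0 0.001 0;0 0 0 0"

```text
time: 11.2
tcp_pos: [0.5589, -0.1917, 0.1292]
tcp_rot: [2.03, 2.396, -0.0]
wrist_force: [-2.7, 1.2, 8.1]
opening: 0.0487
gripper_force: 48.2
```

Call:
arm_command:
  motion: "0 0 0.001 0;0 0 0 0"

```text
time: 11.4
tcp_pos: [0.5589, -0.1917, 0.1291]
tcp_rot: [2.03, 2.396, -0.001]
wrist_force: [-5.5, 1.1, 19.0]
opening: 0.0488
gripper_force: 49.1
```

Run:
```python
from h import *
to((.5584,-.1913,.129),9.5)
a=grab('side','s6')
cv2.imwrite('pics/s6c.png',cv2.resize(a['image'][110:230,150:290],(700,600),interpolation=2)[...,::-1])
```

```text
t 11.4 tcp [ 0.5589 -0.1917  0.1291] yang 9.45 tilt [ 0.001 -0.001 -1.   ] open 0.0488 gf 49.1 wf [-5.5  1.1 19. ]
shift tool [ 0.0005 -0.0005  0.0001]
turn -0.001
```

View pics/s6c.png

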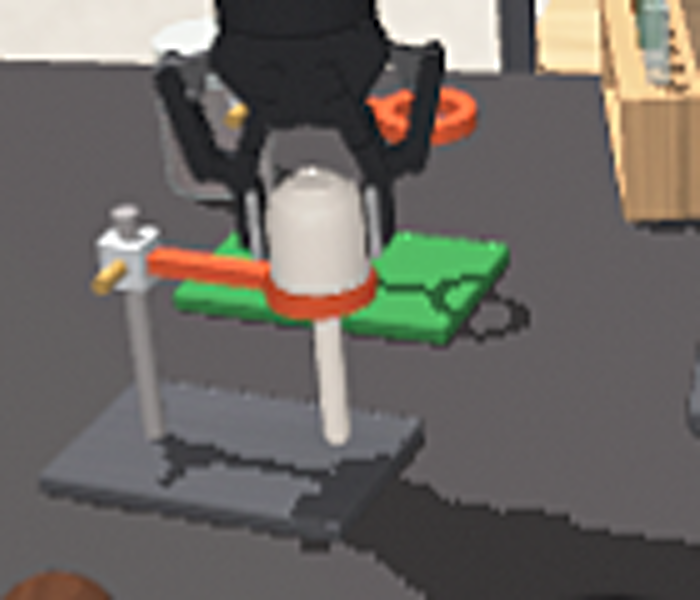

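The head at crop (318,235) is seated on the ring at (320,290), with the handle hanging through to (335,440), and the contact shows in the force reading. I'll back off the preload, release and rise.

Call:
arm_command:
  motion: "0 0 -0.0015 0;0 0 0 0"
  squeeze: 20

```text
time: 11.65
tcp_pos: [0.5591, -0.1917, 0.1292]
tcp_rot: [2.03, 2.396, 0.0]
wrist_force: [-3.0, -0.0, 8.1]
opening: 0.0487
gripper_force: 48.0
```

Call:
arm_command:
  motion: "0 0 0 0;0 0 0 0;0 0 0 0;0 0 0 0;0 0 0 0"
  claw: 0.3

```text
time: 12.15
tcp_pos: [0.5588, -0.1917, 0.1286]
tcp_rot: [-2.031, -2.397, 0.0]
wrist_force: [-0.1, -0.1, 0.1]
opening: 0.0595
gripper_force: 0.0
```

Call:
arm_command:
  motion: "0 0 0 0;0 0 0 0;0 0 0 0;0 0 0 0;0 0 0 0"
  claw: 0

```text
time: 12.65
tcp_pos: [0.5589, -0.1916, 0.1287]
tcp_rot: [-2.031, -2.397, 0.0]
wrist_force: [-1.3, -0.7, -0.4]
opening: 0.0856
gripper_force: 0.0
```

Call:
arm_command:
  motion: "0 0 -0.01 0;0 0 -0.02 0;0 0 -0.03 0;0 0 -0.04 0;0 0 -0.04 0"

```text
time: 13.15
tcp_pos: [0.5585, -0.1914, 0.2707]
tcp_rot: [-2.03, -2.397, -0.0]
wrist_force: [0.3, -0.7, 0.4]
opening: 0.0856
gripper_force: 0.0
```

Call:
arm_command:
  motion: "0 0 -0.03 0;0 0 0 0;0 0 0 0;0 0 0 0;0 0 0 0"

```text
time: 13.65
tcp_pos: [0.5583, -0.1916, 0.2977]
tcp_rot: [-2.029, -2.396, 0.001]
wrist_force: [-0.6, -0.1, -0.8]
opening: 0.0855
gripper_force: 0.0
```

Run:
```python
from h import *
to((.5584,-.1913,.3),9.5)
a=grab('side','s7')
cv2.imwrite('pics/s7c.png',cv2.resize(a['image'][40:380,90:370],(490,595))[...,::-1])
```

```text
t 13.65 tcp [ 0.5583 -0.1916  0.2977] yang 9.46 tilt [-0.002  0.001 -1.   ] open 0.0855 gf 0.0 wf [-0.6 -0.1 -0.8]
shift tool [ 0.0003  0.0002 -0.0023]
turn -0.001
```

View pics/s7c.png

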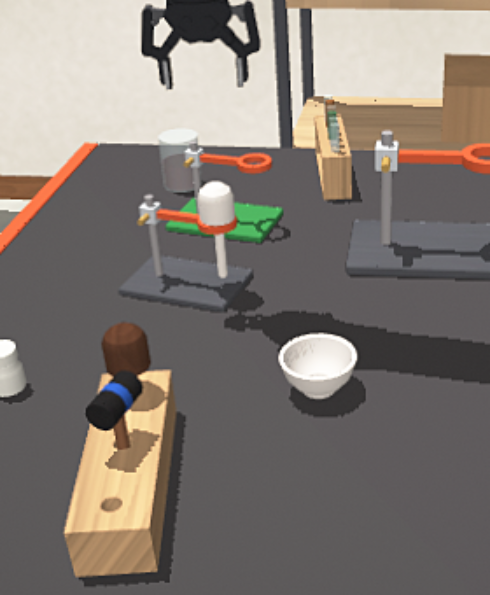

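The pestle hangs upright in the small stand's ring at crop (216,205). The wooden pestle and mallet are still in the block, and the gripper is clear.

```bash
python3 -c "from plant import arm; print(arm.finish_job())"
```

```text
the job is handed in; nothing more can be done
None
```

The white pestle hangs handle down in the small dark stand's orange ring with its head on the ring, the wooden pestle and mallet still stand in the block, and the job was handed in at about 14 s.

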